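Square up a resin specimen block and load it into the microscope

TASK

Without lifting it, slide the long resin block along the squaring board until it is snug in the corner, its long side flat against the far fence and its end against the side fence. Then pick it up from there, set it down (do not drop it) square and centred inside the frame drawn on the microscope's pulled-out stage, and let go while the stage is still out. Finally push the stage fully home under the lens, then flip the lamp switch over to its on side; leave the square block, the dish and the bottle where they are.

Things in the scene. Friction and masses are not known exactly. Their poses are not given: they have to be found in the camera images.
- block: the long rectangular clear resin block with a beetle cast in it over a white base: 45 (its x) x 96 (its y) x 16 high mm, about 80 g; origin at the centre of its underside, z up. It starts lying loose on the squaring board, skewed. Either end may lead.
- board: grey squaring board, fixed, 240 (x) x 300 (y) x 6 mm; origin under its centre on the table, x away from the robot, y to the left (turned a little). Fences 6 mm high (tops 12 mm over the table), 10 thick: far fence along y, inner face at x = +70 mm, from y = -140 to +110, with a finger gap from y = +27 to +77; side fence on the left along x, inner face at y = +100 mm, from x = +5 to +70.
- corner_seat (a point): point on the board's top (6 mm over the table) where the centre of the block's underside lies when the block is snug in the corner: board x = +47.5, y = +52 mm. Axes as the board's; the block's long side (its y) then runs along this y. The gap in the far fence is beside the middle of the seated block.
- scope: white stereo microscope, fixed; origin under its plinth on the table, x away from the robot, y to the left (turned a little). Plinth 220 (x) x 370 (y: -210 to +160 mm) x 45 mm high. The lens hangs above x = 0, y = +30 mm, from 158 mm height up; lens, head and column keep to y above -25 mm, so the pulled-out stage is open from above.
- stage (a joint): slide of the microscope's stage, m: 0 = pulled fully out (towards the microscope's -y, to the right), 0.140 = fully home under the lens, at a hard stop. Starts between 0 and 0.02. It stays where left; about 2 N of friction plus 8 N per m/s.
- stage_frame (a point): centre of the thin dark rectangle drawn on the stage's flat top, 55 mm over the table; moves with the stage. Inside, the rectangle is 55 (x) x 106 (y) mm, so the centred block has a 5 mm margin all round, its long side along y. Axes as the microscope's. The stage top is 95 x 150 mm, flat, with no walls.
- push_tab (a point): middle of the top edge of the black upright push tab at the right-hand end of the stage, 85 mm over the table, 130 mm to the -y side of stage_frame; the tab is 40 (x) x 10 (y) x 30 mm tall above the stage top. Push it towards the microscope's +y to send the stage home.
- lamp (a joint): angle of the lamp toggle, rad: 0 = off, leaning towards the robot (the microscope's -x); 1.0 = on, leaning away (+x). Starts off, between 0 and 0.1. Stays where left; turns with about 0.03 N m (1 N at its tip).
- lamp_tip (a point): centre of the black ball, 14 mm across, at the tip of the lamp toggle, 35 mm from its pivot; the lever is an 8 mm rod.
- lamp_pivot (a point): pivot of the lamp toggle, 55 mm over the table on the plinth's near right corner, in a 30 x 28 mm black housing whose top is level with the pivot. Axes as the microscope's; the toggle swings in the x-z plane, 0.5 rad either side of upright.
- square_block: a square resin block 45 x 45 x 16 mm with a shell in it, standing on the near left part of the board; leave it there. Origin at the centre of its underside.
- dish: closed culture dish, 90 mm across, 15 mm high, on the table; leave it. Origin at the centre of its underside.
- dropper: small amber bottle, 36 mm across, 75 mm high, on the table; leave it. Origin at the centre of its underside.
Mind the look-alikes: they are no part of the job. What is shaped like the block but brown or green is not meant.

How it is judged:
By the outcome, as a careful person would: the job done as asked, in the order asked, and still so for the second after the job is handed in, with the robot touching nothing.
It also fails if it takes over 72 s, if anything falls off the work surface, if the arm or the gripper's body presses on something with over 40 N, if the wrist force passes 120 N, or if a joint passes its speed limit or range.

ROBOT

A 6-joint arm with a two-finger parallel gripper is mounted at the origin on the work surface. World frame = base frame: x ahead of the robot, y to its left, z up, the work surface at z = 0. Lengths are in m, angles in rad, forces in N, time in s.
With the tool pointing down it reaches from about 0.35 to 0.975 m from the base axis. Payload 4.9 kg.
Tool frame: the origin (TCP) lies midway between the tips of the shut fingers; the grasp point (between the pads) lies 19 mm behind it; z points along the fingers, y is the line along which they close (so a half turn about z gives the same grasp; the last joint's range is limited). The gripper opens to 85 mm and grips with 20 to 120 N. Pads are 22 mm wide; open, the fingers measure 114 mm over their backs; the gripper's body (76 mm by 85 mm) begins 54 mm behind the grasp point. The pads swing forward as they close: fully open they stand 13 mm farther back than shut.
Start: joints at [1.11, 0.053, 1.613, -0, 1.476, -0.119], TCP at [0.209, 0.589, 0.194] pointing down, gripper open.
Joint ranges: [-3.01, 3.01], [-1.01, 2.22], [0.06, 2.58], [-1.02, 4.17], [0.09, 2.62], [-3.14, 3.14]. Speed limits (rad/s): [2.57, 2.57, 3.14, 3.14, 3.14, 3.14].

INTERFACE

Orientations are given as a rotation vector (axis times angle).
In Python, from station import ctrl, optics, job gives the robot as it stands.
- The arm moves only by the shell command python3 -m jog 'ROWS' [OPENING] [FORCE]. ROWS is JSON, a list of rows, each a list of 2 entries, a list of its own where there are three numbers: the shift along the tool's x, y, z in m, then the turn, a rotation vector about the tool's x, y, z in rad. A call has 1 to 5 rows; each row is the pose to reach, as a shift and turn from the pose commanded when the call began, along the tool's axes at that moment; what a row does not reach only later rows make up. A row lasts 1/10 s, in which the tool goes at most 50 mm and 8.59 degrees, less where a joint would pass 70% of its speed; a pose out of reach is approached as far as the arm can. A call with a gripper value outside its range is refused whole. OPENING is the opening, from 0 (shut) to 1 (fully open), set as the call begins (- or left out, the last holds). The fingers move at their own pace and stop on an object; FORCE is the grip in N (left out, the last holds). Time passes only in rows, so rows that repeat a pose let the fingers close. It gives the time, the measured TCP pose, the force, the opening and the grip force at its end, in the units of the state.
- ctrl.get_obs(): the state, without advancing time (a new reading comes with each control period).
- optics.get_image(name): name is "scene" or "top" or "wrist"; returns a dict with "image" (384x512x3 uint8, blue, green, red), "fx", "fy", "cx", "cy" (pixels), "rvec" (rotation vector, rad) and "tvec" (3), from world to camera coordinates, as OpenCV has them; the wrist camera has in their place "mount" (4x4, takes a point from camera to tool coordinates, whose origin is the TCP and whose axes are the flange's). Camera axes: x right, y down, z forward; pixel columns grow to the right and rows downward; lengths in m; the calibration is good to about 2 mm. A picture is of the moment at which its call begins: read the wrist's pose just before it. There is no depth.
- job.finish_job(): hands the job in; it is judged then, once.
The state is a dict: "t": time; "q": joint angles; "dq": joint speeds; "effort": joint torques, N m; "tool_pos": TCP position; "tool_rot": TCP orientation; "contact_force": force on the tool from outside, world axes, zero at the start; "wrist_torque": the same for the moment, N m; "opening": finger opening in m; "grip_force": force on a finger pad.
Only numpy, scipy, OpenCV 4.12 (cv2) and the standard library are available. Lean on these libraries where they do the work, as an engineer would, in place of code of your own. Each camera call takes 0.05 s, during which the arm holds its last target. There are 200 camera calls.

## Working session

There is one attempt and no reset: what is moved stays moved. The work goes in short steps, Python scripts to look and compute and a shell command to move; the robot and the scene stay as the last step left them, time stands still between calls to the robot, and variables do not carry over. Pictures are saved under pics/ and viewed, at most 10 in all, crops included, and the job is handed in when it is done.

```bash
ls; mkdir -p pics; python3 - <<'E'
from station import ctrl, optics, job
import cv2,pickle
o=ctrl.get_obs(); print(o)
d={}
for n in ("scene","top","wrist"):
    d[n]=optics.get_image(n); cv2.imwrite(f"pics/{n}0.png",d[n]["image"])
    print(n,{k:v for k,v in d[n].items() if k!="image"})
pickle.dump((o,d),open("d0.pkl","wb"))
import numpy as np
a=np.hstack([d["scene"]["image"],d["top"]["image"]]) 
cv2.imwrite("pics/top_big.png",cv2.resize(d["top"]["image"],(800,600),interpolation=cv2.INTER_CUBIC))
E
```

```text
pics
{'t': 0.0, 'q': array([ 1.10998945e+00,  5.33748286e-02,  1.61427366e+00, -3.42037047e-06,
        1.47603601e+00, -1.19020940e-01]), 'dq': array([-0.00274009, -0.00100564,  0.00090785, -0.00125298, -0.00040619,
       -0.00014533]), 'effort': array([-1.71230590e-04, -3.93691134e+01, -3.70174062e+01, -2.07357944e-04,
        7.12971363e-03, -7.77281429e-06]), 'tool_pos': array([0.20918007, 0.58821078, 0.19286413]), 'tool_rot': array([-0.53416479, -3.09524248,  0.00314968]), 'contact_force': array([ 0.52449448,  0.5676122 , -0.85082933]), 'wrist_torque': array([-0.00818217,  0.00498582,  0.00465689]), 'grip_force': 0.0, 'opening': 0.08538919058243252}
scene {'fx': 463.87930360252517, 'fy': 463.87930360252517, 'cx': 255.76321552747152, 'cy': 198.05079131259637, 'rvec': array([ 1.01248893,  2.51146777, -0.96526015]), 'tvec': array([ 0.40333274, -0.17921142,  1.47243913])}
top {'fx': 369.18920489640544, 'fy': 369.18920489640544, 'cx': 252.95297607561497, 'cy': 191.94162646199865, 'rvec': array([ 2.14129001, -2.1094192 ,  0.19051204]), 'tvec': array([-0.0632361 ,  0.48632796,  1.20033125])}
wrist {'fx': 265.7734296307953, 'fy': 265.7734296307953, 'cx': 254.9177850618908, 'cy': 195.56699813510866, 'mount': array([[ 5.43480867e-04, -9.53766852e-01, -3.00546996e-01,
         7.73909781e-02],
       [ 9.99999789e-01,  6.25133188e-04, -1.75515179e-04,
         2.19628830e-04],
       [ 3.55282461e-04, -3.00546838e-01,  9.53766990e-01,
        -1.79366365e-01],
       [ 0.00000000e+00,  0.00000000e+00,  0.00000000e+00,
         1.00000000e+00]])}
```

View pics/top_big.png

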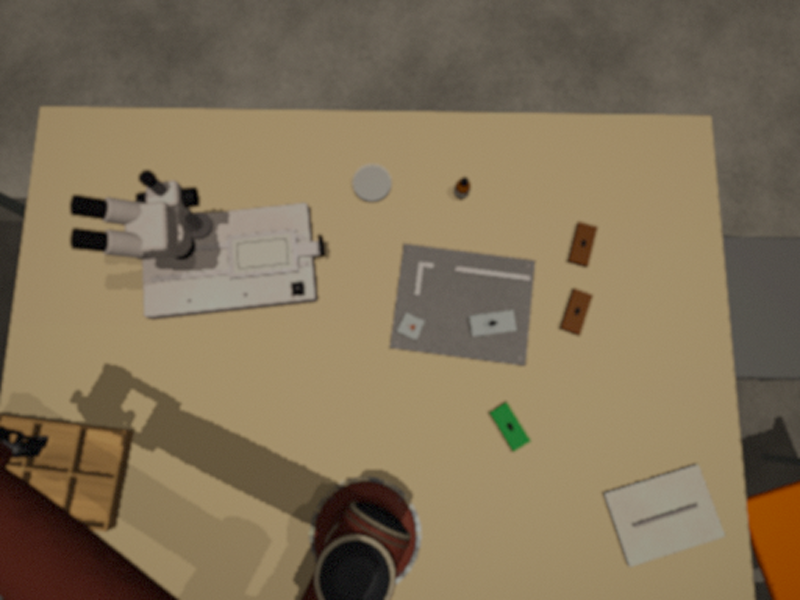

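View pics/scene0.png

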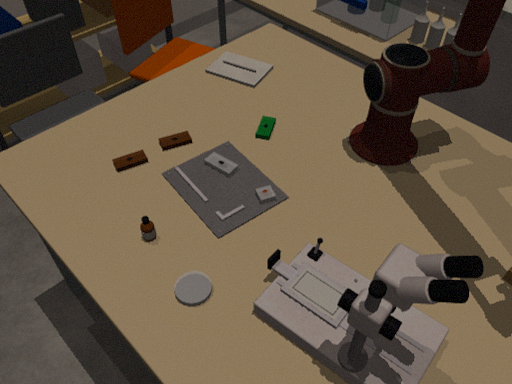

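The top view (800 wide) shows these candidates:
- Clear/white block with a dark beetle on the grey board, about (493,323).
- Brown look-alikes at (582,244) and (576,311), and a green one at (509,426), all off the board.
- Square block at (411,326).

I choose (493,323) and will check it in a close crop.

```bash
cat > h.py <<'E'
import numpy as np,cv2,pickle
from scipy.spatial.transform import Rotation as R
def ray(im,uv,obs=None):
    p=np.array([(uv[0]-im["cx"])/im["fx"],(uv[1]-im["cy"])/im["fy"],1.0])
    if "mount" in im:
        T=np.eye(4);T[:3,:3]=R.from_rotvec(obs["tool_rot"]).as_matrix();T[:3,3]=obs["tool_pos"];T=T@im["mount"]
        return T[:3,3],T[:3,:3]@p
    M=R.from_rotvec(im["rvec"]).as_matrix()
    return -M.T@im["tvec"],M.T@p
def atz(im,uv,z,obs=None):
    c,d=ray(im,uv,obs); return c+d*(z-c[2])/d[2]
def proj(im,P,obs=None):
    P=np.atleast_2d(P)
    if "mount" in im:
        T=np.eye(4);T[:3,:3]=R.from_rotvec(obs["tool_rot"]).as_matrix();T[:3,3]=obs["tool_pos"];T=np.linalg.inv(T@im["mount"])
        q=P@T[:3,:3].T+T[:3,3]
    else: q=P@R.from_rotvec(im["rvec"]).as_matrix().T+im["tvec"]
    return np.c_[q[:,0]/q[:,2]*im["fx"]+im["cx"],q[:,1]/q[:,2]*im["fy"]+im["cy"]]
E
python3 - <<'E'
from h import *
o,d=pickle.load(open("d0.pkl","rb")); im=d["top"]["image"]
a=cv2.resize(im[150:238,245:350],None,fx=5.5,fy=5.5,interpolation=cv2.INTER_CUBIC)
b=cv2.resize(im[125:208,85:215],None,fx=6,fy=6,interpolation=cv2.INTER_CUBIC)
cv2.imwrite("pics/cb.png",a);cv2.imwrite("pics/cs.png",b)
E
```

```text
(no output)
```

View pics/cb.png

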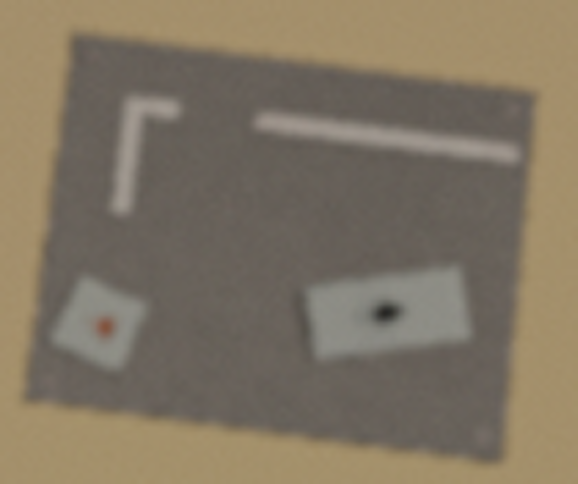

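View pics/cs.png

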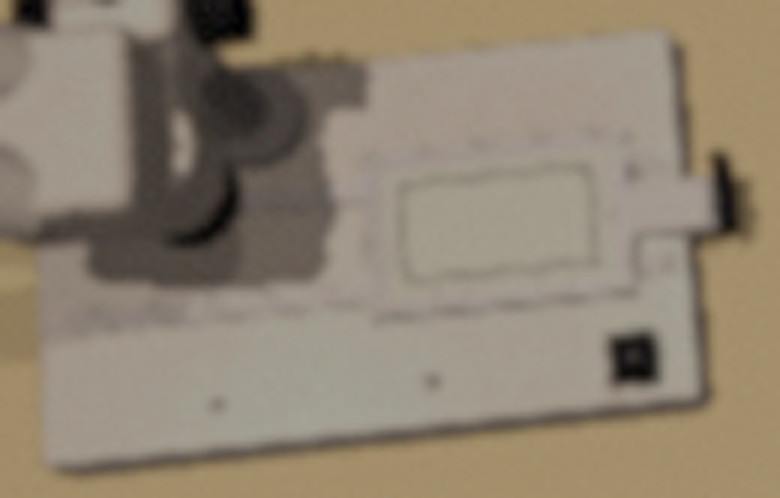

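The crop confirms a clear block with a beetle on the board, at about (388,313). The far fence runs along the top with its gap at about x=180–255, and the side fence is on the left. In the scope crop, the frame is centred near (499,223), the tab at (722,193) and the lamp at (633,358).

```bash
python3 - <<'E'
from h import *
np.set_printoptions(precision=4,suppress=True)
o,d=pickle.load(open("d0.pkl","rb")); im=d["top"]
B=lambda u,v,z:atz(im,((u+.5)/5.5-.5+245,(v+.5)/5.5-.5+150),z)
S=lambda u,v,z:atz(im,((u+.5)/6-.5+85,(v+.5)/6-.5+125),z)
def fit(mod,w):
    mod=np.array(mod,float);w=np.array(w)[:,:2]
    a=mod-mod.mean(0);b=w-w.mean(0)
    th=np.arctan2((a[:,0]*b[:,1]-a[:,1]*b[:,0]).sum(),(a*b).sum())
    r=np.array([[np.cos(th),-np.sin(th)],[np.sin(th),np.cos(th)]])
    t=w.mean(0)-r@mod.mean(0); return th,t,np.linalg.norm(w-(mod@r.T+t),axis=1)
th,t,e=fit([(.12,.15),(.12,-.15),(-.12,-.15),(-.12,.15)],[B(72,35,.006),B(537,92,.006),B(503,462,.006),B(25,402,.006)])
print("board",th,t,e)
r=np.array([[np.cos(th),-np.sin(th)],[np.sin(th),np.cos(th)]])
print("seat",r@[.0475,.052]+t)
tb,c,e=fit([(.0225,.048),(.0225,-.048),(-.0225,-.048),(-.0225,.048)],[B(305,287,.022),B(462,267,.022),B(470,340,.022),B(317,360,.022)])
print("block",tb,c,e,"in board",r.T@(c-t),tb-th)
print("square in board",r.T@(B(100,325,.022)[:2]-t))
ts,s,e=fit([(.11,-.21),(-.11,-.21),(-.11,.16)],[S(678,32,.045),S(707,402,.045),S(48,465,.045)])
print("scope",ts,s,e)
tf,f,e=fit([(.0275,.053),(.0275,-.053),(-.0275,-.053),(-.0275,.053)],[S(402,182,.055),S(592,165,.055),S(597,262,.055),S(407,282,.055)])
q=np.array([[np.cos(ts),-np.sin(ts)],[np.sin(ts),np.cos(ts)]])
print("frame",tf,f,e,"in scope",q.T@(f-s)); 
for n,p in(("tab",S(720,190,.085)),("lamp",S(633,358,.06))): print(n,p,q.T@(p[:2]-s))
E
```

```text
board -0.11185332024159984 [ 0.489  -0.2061] [0.001  0.0009 0.0016 0.0009]
seat [ 0.542  -0.1597]
block 0.13961468330780014 [ 0.4438 -0.2688] [0.001  0.0019 0.0007 0.0008] in board [-0.0379 -0.0673] 0.25146800354939997
square in board [-0.0677  0.1091]
scope 0.11276017060503654 [0.5712 0.3354] [0.0011 0.0002 0.0009]
frame 0.11320773675245117 [0.5853 0.2343] [0.0018 0.0016 0.0009 0.0021] in scope [ 0.0026 -0.102 ]
tab [0.5977 0.1062 0.085 ] [ 0.0005 -0.2307]
lamp [0.5073 0.1544 0.06  ] [-0.0839 -0.1726]
```

```bash
cat >> h.py <<'E'
def plan(wps,obs=None):
    """wps: (x,y,z,angle of tool y in world); prints shift/turn in tool axes for each leg, rows needed"""
    if obs is None:
        from station import ctrl; obs=ctrl.get_obs()
    p=obs["tool_pos"];M=R.from_rotvec(obs["tool_rot"])
    y=M.as_matrix()[:,1]; print("now",p.round(4),"yang",round(np.arctan2(y[1],y[0]),4),"q",obs["q"].round(2),"F",obs["contact_force"].round(1),"open",round(obs["opening"],4),"t",obs["t"])
    for x,yy,z,a in wps:
        ty=np.array([np.cos(a),np.sin(a),0]);tz=np.array([0,0,-1.]);tx=np.cross(ty,tz)
        N=R.from_matrix(np.c_[tx,ty,tz]); q=np.array([x,yy,z])
        s=M.inv().apply(q-p);w=(M.inv()*N).as_rotvec()
        print("->",(x,yy,z,a),"shift",s.round(4).tolist(),"turn",w.round(4).tolist(),"rows %.1f %.1f"%(np.linalg.norm(s)/.05,np.linalg.norm(w)/.15))
        p=q;M=N
E
python3 - <<'E'
from h import *
plan([(.36,.2,.2,.45),(.444,-.269,.20,.14-0)])
plan([(.36,.2,.2,-2.5),(.444,-.269,.20,.14-np.pi)])
E
```

```text
now [0.2093 0.5884 0.1932] yang 1.229 q [ 1.11  0.05  1.61 -0.    1.48 -0.12] F [0.4 0.  0.7] open 0.0855 t 0.15
-> (0.36, 0.2, 0.2, 0.45) shift [-0.2722, -0.3154, -0.0064] turn [-0.0016, 0.0004, 0.779] rows 8.3 5.2
-> (0.444, -0.269, 0.2, 0.14) shift [-0.4588, -0.1284, 0.0] turn [0.0, 0.0, 0.31] rows 9.5 2.1
now [0.2093 0.5884 0.1932] yang 1.229 q [ 1.11  0.05  1.61 -0.    1.48 -0.12] F [0.4 0.  0.7] open 0.0855 t 0.15
-> (0.36, 0.2, 0.2, -2.5) shift [-0.2722, -0.3154, -0.0064] turn [-0.0004, -0.0021, -2.5542] rows 8.3 17.0
-> (0.444, -0.269, 0.2, -3.001592653589793) shift [0.426, 0.2134, 0.0] turn [0.0, 0.0, 0.5016] rows 9.5 3.3
```

```bash
python3 - <<'E'
from h import *
plan([(.30,.39,.2,.8),(.38,.2,.2,.45),(.42,-.02,.2,.14),(.444,-.240,.19,.14)])
E
```

```text
now [0.2093 0.5884 0.1932] yang 1.229 q [ 1.11  0.05  1.61 -0.    1.48 -0.12] F [0.4 0.  0.7] open 0.0855 t 0.15
-> (0.3, 0.39, 0.2, 0.8) shift [-0.152, -0.1565, -0.0066] turn [-0.0016, 0.0002, 0.429] rows 4.4 2.9
-> (0.38, 0.2, 0.2, 0.45) shift [-0.1898, -0.0806, 0.0] turn [0.0, 0.0, 0.35] rows 4.1 2.3
-> (0.42, -0.02, 0.2, 0.14) shift [-0.2155, -0.0597, 0.0] turn [0.0, 0.0, 0.31] rows 4.5 2.1
-> (0.444, -0.24, 0.19, 0.14) shift [-0.2212, -0.0069, 0.01] turn [0.0, 0.0, 0.0] rows 4.4 0.0
```

```bash

python3 -m jog '[[[-0.03,-0.031,-0.001],[0,0,0.09]],[[-0.061,-0.063,-0.003],[0,0,0.17]],[[-0.091,-0.094,-0.004],[0,0,0.26]],[[-0.122,-0.125,-0.005],[0,0,0.34]],[[-0.152,-0.1565,-0.0066],[0,0,0.429]]]'
python3 -m jog '[[[-0.038,-0.016,0],[0,0,0.07]],[[-0.076,-0.032,0],[0,0,0.14]],[[-0.114,-0.048,0],[0,0,0.21]],[[-0.152,-0.064,0],[0,0,0.28]],[[-0.19,-0.0806,0],[0,0,0.35]]]'
python3 -m jog '[[[-0.043,-0.012,0],[0,0,0.06]],[[-0.086,-0.024,0],[0,0,0.12]],[[-0.129,-0.036,0],[0,0,0.18]],[[-0.172,-0.048,0],[0,0,0.25]],[[-0.2155,-0.06,0],[0,0,0.31]]]'
python3 -m jog '[[[-0.05,-0.002,0.003],[0,0,0]],[[-0.1,-0.003,0.005],[0,0,0]],[[-0.15,-0.005,0.007],[0,0,0]],[[-0.19,-0.006,0.009],[0,0,0]],[[-0.221,-0.007,0.01],[0,0,0]]]'
python3 -m jog '[[[0,0,0],[0,0,0]],[[0,0,0],[0,0,0]]]'
python3 - <<'E'
from h import *
from station import ctrl,optics
o=ctrl.get_obs();im=optics.get_image("wrist");pickle.dump((o,im),open("w1.pkl","wb"))
cv2.imwrite("pics/w1.png",cv2.resize(im["image"],None,fx=1.5,fy=1.5,interpolation=cv2.INTER_CUBIC))
plan([(.4438,-.2688,.1,.1396)])
E
```

```text
t: 0.65
tool_pos: [0.3004, 0.3887, 0.2003]
tool_rot: [-1.185, -2.909, 0.001]
contact_force: [1.0, 0.0, 0.6]
opening: 0.0853
grip_force: 0.0
t: 1.15
tool_pos: [0.3805, 0.1987, 0.2005]
tool_rot: [1.673, 2.659, 0.0]
contact_force: [0.5, -0.2, -0.5]
opening: 0.0855
grip_force: 0.0
t: 1.65
tool_pos: [0.4199, -0.0217, 0.2006]
tool_rot: [2.064, 2.368, 0.001]
contact_force: [1.4, 0.9, -0.6]
opening: 0.0852
grip_force: 0.0
t: 2.15
tool_pos: [0.4434, -0.2421, 0.1901]
tool_rot: [-2.063, -2.369, 0.0]
contact_force: [0.4, 0.8, -0.5]
opening: 0.0853
grip_force: 0.0
t: 2.35
tool_pos: [0.4436, -0.2398, 0.1901]
tool_rot: [-2.061, -2.369, -0.0]
contact_force: [-0.3, 1.1, 0.2]
opening: 0.0853
grip_force: 0.0
now [ 0.4438 -0.2392  0.1903] yang 0.14 q [-0.64 -0.24  1.89  0.    1.49 -0.78] F [ 0.3  0.  -0.9] open 0.0854 t 2.4
-> (0.4438, -0.2688, 0.1, 0.1396) shift [-0.0295, -0.004, 0.0903] turn [-0.0005, -0.001, 0.0004] rows 1.9 0.0
```

View pics/w1.png

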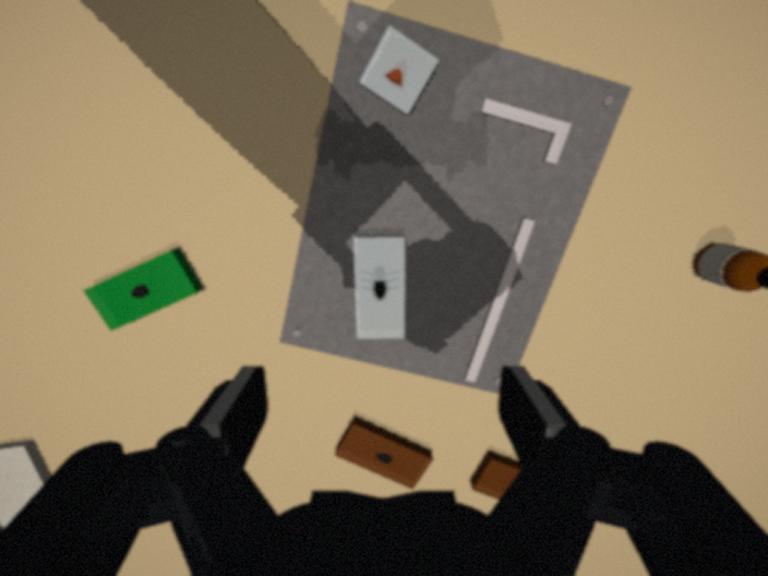

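The wrist picture shows the beetle block at (380,287), square to the tool. The far fence runs (530,220)–(472,380), the fence corner is at (570,124), and the square block is at (400,70).

```bash
python3 - <<'E'
from h import *
np.set_printoptions(precision=4,suppress=True)
o,im=pickle.load(open("w1.pkl","rb"))
P=lambda u,v,z:atz(im,((u+.5)/1.5-.5,(v+.5)/1.5-.5),z,o)
def fit(mod,w):
    mod=np.array(mod,float);w=np.array(w)[:,:2]
    a=mod-mod.mean(0);b=w-w.mean(0)
    th=np.arctan2((a[:,0]*b[:,1]-a[:,1]*b[:,0]).sum(),(a*b).sum())
    r=np.array([[np.cos(th),-np.sin(th)],[np.sin(th),np.cos(th)]])
    t=w.mean(0)-r@mod.mean(0); return th,t,np.linalg.norm(w-(mod@r.T+t),axis=1)
print("block",*fit([(-.0225,.048),(.0225,.048),(.0225,-.048),(-.0225,-.048)],[P(352,236,.022),P(405,236,.022),P(406,338,.022),P(357,340,.022)]))
th,t,e=fit([(-.12,.15),(.12,.15),(.12,-.15),(-.12,-.15),(.08,.11)],[P(350,2,.006),P(630,88,.006),P(498,392,.006),P(281,342,.006),P(572,124,.012)])
r=np.array([[np.cos(th),-np.sin(th)],[np.sin(th),np.cos(th)]])
print("board",th,t,e,"seat",r@[.0475,.052]+t)
E
```

```text
block 0.1644178469890241 [ 0.4447 -0.2681] [0.0017 0.0007 0.0009 0.0016]
board -0.1267730987225366 [ 0.4883 -0.206 ] [0.0034 0.0013 0.0081 0.005  0.0014] seat [ 0.542  -0.1604]
```

```bash

python3 -m jog '[[[-0.015,-0.002,0.045],[0,0,-0.005]],[[-0.029,-0.0035,0.09],[0,0,-0.012]],[[-0.029,-0.0035,0.13],[0,0,-0.012]],[[-0.029,-0.0035,0.15],[0,0,-0.012]],[[-0.029,-0.0035,0.15],[0,0,-0.012]]]' 
python3 - <<'E'
from h import *
plan([(.4443,-.2685,.006,.152)])
E
```

```text
t: 2.9
tool_pos: [0.442, -0.2654, 0.0367]
tool_rot: [-2.039, -2.379, 0.0]
contact_force: [0.4, 0.3, -0.4]
opening: 0.0856
grip_force: 0.0
now [ 0.442  -0.2654  0.0367] yang 0.1537 q [-0.69 -0.05  1.99  0.    1.21 -0.84] F [ 0.4  0.3 -0.4] open 0.0856 t 2.9
-> (0.4443, -0.2685, 0.006, 0.152) shift [-0.0036, 0.0019, 0.0307] turn [-0.0053, -0.0061, 0.0017] rows 0.6 0.1
```

```bash

python3 -m jog '[[[-0.002,0.001,0.012],[0,0,0]],[[-0.003,0.002,0.022],[0,0,0]],[[-0.0035,0.002,0.029],[0,0,0]],[[-0.0035,0.002,0.029],[0,0,0]]]' 
python3 -m jog '[[[0,0,0],[0,0,0]],[[0,0,0],[0,0,0]],[[0,0,0],[0,0,0]],[[0,0,0],[0,0,0]],[[0,0,0],[0,0,0]]]' 0.3 20
python3 - <<'E'
from h import *
from station import ctrl
plan([(.4443,-.2685,.006,.152)]); print(ctrl.get_obs()["grip_force"])
E
```

```text
t: 3.3
tool_pos: [0.4468, -0.2718, 0.0111]
tool_rot: [-2.045, -2.383, 0.0]
contact_force: [-0.7, 0.1, -0.1]
opening: 0.0853
grip_force: 0.0
t: 3.8
tool_pos: [0.4472, -0.2722, 0.0119]
tool_rot: [2.046, 2.383, -0.0]
contact_force: [-0.2, -0.1, 0.2]
opening: 0.0256
grip_force: 0.0
now [ 0.4472 -0.2722  0.0119] yang 0.152 q [-0.69  0.    1.99 -0.    1.15 -0.84] F [-0.2 -0.1  0.2] open 0.0256 t 3.8
-> (0.4443, -0.2685, 0.006, 0.152) shift [0.0041, -0.0023, 0.0059] turn [0.0002, 0.0003, -0.0] rows 0.2 0.0
0.0
```

```bash
python3 - <<'E'
from h import *
from station import ctrl,optics
o=ctrl.get_obs();im=optics.get_image("wrist");t=optics.get_image("top");pickle.dump((o,im,t),open("w2.pkl","wb"))
a=cv2.resize(im["image"],(512,384)); b=cv2.resize(t["image"][150:238,245:350],None,fx=2.7,fy=2.7,interpolation=cv2.INTER_CUBIC)
c=np.zeros((384,800,3),np.uint8);c[:,:512]=a;c[:b.shape[0],514:514+b.shape[1]]=b[:, :286]
cv2.imwrite("pics/w2.png",c)
E
```

```text
(no output)
```

View pics/w2.png

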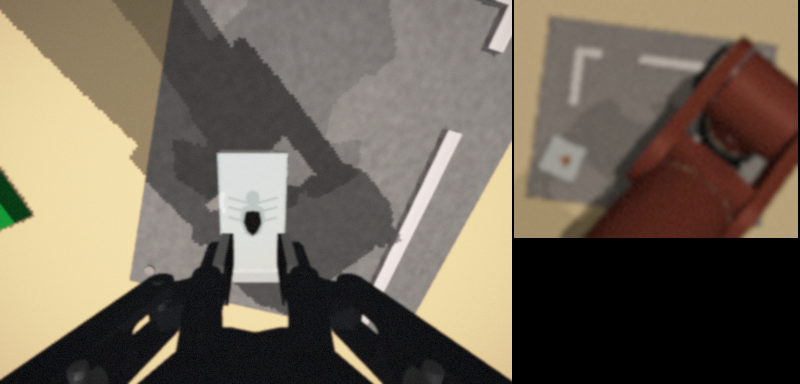

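The picture shows the fingers closed to about 25 mm, drawn over the block (218–287 × 153–282), with the tips at row 238. They seem to be above its top, so I'll check the height by projection.

```bash
python3 - <<'E'
from h import *
np.set_printoptions(precision=4,suppress=True)
o,im,t=pickle.load(open("w2.pkl","rb"))
M=R.from_rotvec(o["tool_rot"]).as_matrix();p=o["tool_pos"]
print("TCP px",proj(im,p,o))
for b in (0,.005,.01,.015,.02,.03):
    print(b,proj(im,[p+M@[0.0,-.0128,-b],p+M@[0.0,.0128,-b],p+M@[0.011,-.0128,-b],p+M@[0.011,.0128,-b]],o).round(1).tolist())
c,s=np.cos(.152),np.sin(.152);r=np.array([[c,-s],[s,c]])
for ctr in ((.4443,-.2685),):
  print(proj(im,[[*(r@q+ctr),.022] for q in np.array([(-.0225,.048),(.0225,.048),(.0225,-.048),(-.0225,-.048)])],o))
for px in ((218,153),(287,153),(286,282),(231,282)): print(atz(im,px,.022,o))
E
```

```text
TCP px [[255.4    222.5957]]
0 [[237.9, 222.6], [272.9, 222.6], [237.6, 208.5], [273.2, 208.5]]
0.005 [[237.5, 225.4], [273.4, 225.4], [237.2, 210.9], [273.7, 211.0]]
0.01 [[237.0, 228.3], [273.8, 228.3], [236.7, 213.5], [274.2, 213.6]]
0.015 [[236.5, 231.4], [274.3, 231.4], [236.2, 216.3], [274.7, 216.3]]
0.02 [[236.0, 234.7], [274.9, 234.7], [235.7, 219.2], [275.3, 219.2]]
0.03 [[234.9, 241.7], [276.0, 241.8], [234.5, 225.5], [276.4, 225.5]]
[[216.5481 153.3193]
 [287.3084 153.3554]
 [282.5113 282.4423]
 [222.0858 282.4168]]
[ 0.4157 -0.2241  0.022 ]
[ 0.459  -0.2175  0.022 ]
[ 0.4763 -0.3118  0.022 ]
[ 0.4358 -0.318   0.022 ]
```

```bash
python3 - <<'E'
from h import *
o,im,t=pickle.load(open("w2.pkl","rb"))
cv2.imwrite("pics/w2c.png",cv2.resize(im["image"][140:300,150:360],None,fx=3.7,fy=3.7,interpolation=cv2.INTER_CUBIC))
E
```

```text
(no output)
```

View pics/w2c.png

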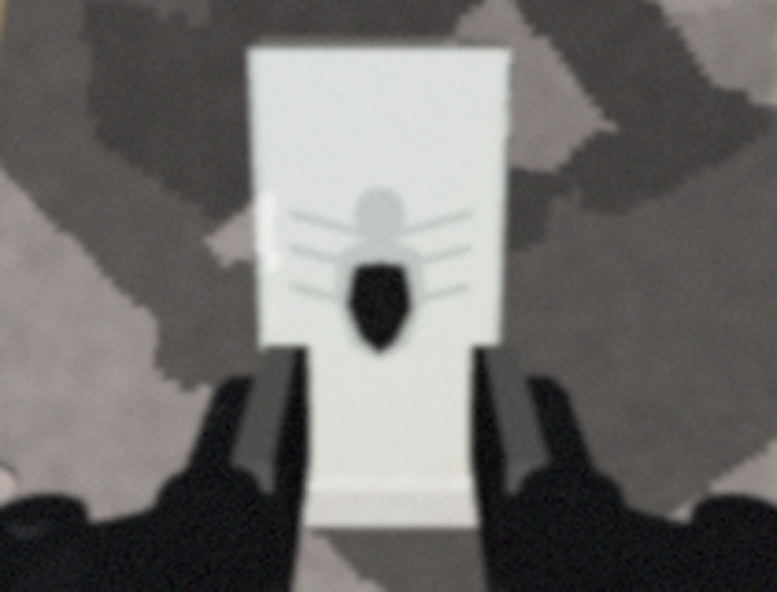

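The enlarged crop shows the visible finger ends over the block top. By projection they sit about 40 mm behind the stated TCP, so the fingers closed above the block. I'll open and descend in small force-checked steps.

```bash
cat > chk.py <<'E'
import sys
from station import ctrl
o=ctrl.get_obs();f=o["contact_force"];print("chk",o["tool_pos"].round(4),f.round(1),round(o["opening"],4),round(o["grip_force"],1))
sys.exit(int((f@f)**.5>float(sys.argv[1])))
E
python3 -m jog '[[[0.004,-0.0023,0],[0,0,0]],[[0.004,-0.0023,0],[0,0,0]],[[0.004,-0.0023,0],[0,0,0]],[[0.004,-0.0023,0],[0,0,0]]]' 1 20 >/dev/null; python3 chk.py 5 &&
python3 -m jog '[[[0,0,0.006],[0,0,0]],[[0,0,0.012],[0,0,0]]]' >/dev/null && python3 chk.py 5 &&
python3 -m jog '[[[0,0,0.003],[0,0,0]],[[0,0,0.005],[0,0,0]]]' >/dev/null && python3 chk.py 5 &&
python3 -m jog '[[[0,0,0.002],[0,0,0]],[[0,0,0.004],[0,0,0]]]' >/dev/null && python3 chk.py 5 &&
python3 -m jog '[[[0,0,0.002],[0,0,0]],[[0,0,0.004],[0,0,0]]]' >/dev/null && python3 chk.py 5 &&
python3 -m jog '[[[0,0,0.002],[0,0,0]],[[0,0,0.004],[0,0,0]]]' >/dev/null && python3 chk.py 5 
```

```text
chk [ 0.4442 -0.2685  0.0117] [-0.1  0.3  0. ] 0.0819 0.0
chk [ 0.4443 -0.2686 -0.0006] [ 0.2 -0.1 -0.7] 0.0849 0.0
chk [ 0.4437 -0.2681 -0.0062] [-0.9 -0.1 -0.3] 0.0851 0.0
chk [ 0.4443 -0.2685 -0.0094] [-0.6  0.7  0.3] 0.0855 0.0
chk [ 0.4443 -0.2686 -0.0133] [ 0.4 -0.5 -0.5] 0.0857 0.0
chk [ 0.4442 -0.2685 -0.0174] [-0.9  0.7  0.1] 0.0855 0.0
```

No contact at TCP z = -17 mm, so the finger tips really are well behind the reported TCP. I'll continue down to about -35 mm and then grip.

```bash

python3 -m jog '[[[0,0,0.003],[0,0,0]],[[0,0,0.006],[0,0,0]]]' >/dev/null; python3 chk.py 5 &&
python3 -m jog '[[[0,0,0.003],[0,0,0]],[[0,0,0.006],[0,0,0]]]' >/dev/null && python3 chk.py 5 &&
python3 -m jog '[[[0,0,0.002],[0,0,0]],[[0,0,0.004],[0,0,0]],[[0,0,0.004],[0,0,0]]]' >/dev/null && python3 chk.py 5 &&
python3 -m jog '[[[0,0,0],[0,0,0]],[[0,0,0],[0,0,0]],[[0,0,0],[0,0,0]],[[0,0,0],[0,0,0]],[[0,0,0],[0,0,0]]]' 0.3 20 >/dev/null && python3 chk.py 5
python3 - <<'E'
from h import *
plan([(.54,-.162,-.034,-.112)])
E
```

```text
chk [ 0.4442 -0.2685 -0.0235] [ 0.7 -0.1 -0.2] 0.0852 0.0
chk [ 0.4442 -0.2684 -0.0296] [-0.7  0.4  0.3] 0.0856 0.0
chk [ 0.444  -0.2683 -0.0336] [ 0.3 -0.2  0.2] 0.0854 0.0
chk [ 0.4444 -0.2686 -0.033 ] [0.1 0.5 1.6] 0.0449 21.0
now [ 0.4444 -0.2686 -0.033 ] yang 0.1521 q [-0.69  0.06  2.01 -0.    1.06 -0.84] F [0.1 0.5 1.6] open 0.0449 t 6.5
-> (0.54, -0.162, -0.034, -0.112) shift [0.0909, 0.1107, 0.001] turn [0.0004, 0.0003, 0.2641] rows 2.9 1.8
```

```bash
python3 - <<'E'
from h import *
plan([(.5224,-.1594,-.0335,-.113),(.5438,-.162,-.0335,-.113),(.5443,-.1577,-.0335,-.113)])
E
```

```text
now [ 0.4444 -0.2686 -0.033 ] yang 0.1521 q [-0.69  0.06  2.01 -0.    1.06 -0.84] F [0.1 0.5 1.6] open 0.0449 t 6.5
-> (0.5224, -0.1594, -0.0335, -0.113) shift [0.0962, 0.0937, 0.0004] turn [0.0004, 0.0003, 0.2651] rows 2.7 1.8
-> (0.5438, -0.162, -0.0335, -0.113) shift [-0.0002, 0.0216, 0.0] turn [0.0, 0.0, 0.0] rows 0.4 0.0
-> (0.5443, -0.1577, -0.0335, -0.113) shift [0.0043, 0.0, 0.0] turn [0.0, 0.0, 0.0] rows 0.1 0.0
```

```bash

python3 -m jog '[[[0.005,0.005,0.0004],[0,0,0.04]],[[0.015,0.015,0.0004],[0,0,0.1]],[[0.027,0.026,0.0004],[0,0,0.16]],[[0.039,0.038,0.0004],[0,0,0.22]],[[0.05,0.049,0.0004],[0,0,0.265]]]'; python3 chk.py 25; python3 - <<'E'
from h import *
plan([(.5224,-.1594,-.0335,-.113)])
E
```

```text
t: 7.0
tool_pos: [0.4857, -0.2118, -0.033]
tool_rot: [2.344, 2.089, -0.001]
contact_force: [-1.2, -0.6, 2.6]
opening: 0.0447
grip_force: 21.2
chk [ 0.4857 -0.2118 -0.033 ] [-1.2 -0.6  2.6] 0.0447 21.2
now [ 0.4857 -0.2118 -0.033 ] yang -0.1149 q [-0.55  0.09  1.99 -0.    1.06 -0.44] F [-1.2 -0.6  2.6] open 0.0447 t 7.0
-> (0.5224, -0.1594, -0.0335, -0.113) shift [0.0563, 0.0304, 0.0004] turn [0.0006, 0.0013, -0.0019] rows 1.3 0.0
```

```bash

python3 -m jog '[[[0.012,0.006,0],[0,0,0]],[[0.026,0.014,0],[0,0,0]],[[0.042,0.022,0],[0,0,0]],[[0.056,0.0295,0],[0,0,0]],[[0.056,0.0295,0],[0,0,0]]]'; python3 chk.py 25 &&
python3 -m jog '[[[0,0.004,0],[0,0,0]],[[0,0.008,0],[0,0,0]],[[0,0.012,0],[0,0,0]],[[0,0.015,0],[0,0,0]],[[0,0.016,0],[0,0,0]]]' && python3 - <<'E'
from h import *
plan([(.542,-.1617,-.0335,-.113)])
E
```

```text
t: 7.5
tool_pos: [0.5223, -0.1581, -0.033]
tool_rot: [2.341, 2.094, 0.003]
contact_force: [2.1, 2.3, 5.5]
opening: 0.0445
grip_force: 21.6
chk [ 0.5223 -0.1581 -0.033 ] [2.1 2.3 5.5] 0.0445 21.6
t: 8.0
tool_pos: [0.5359, -0.1612, -0.033]
tool_rot: [-2.342, -2.091, 0.002]
contact_force: [-6.5, 0.6, 11.5]
opening: 0.045
grip_force: 22.3
now [ 0.5359 -0.1612 -0.033 ] yang -0.1128 q [-0.43  0.15  1.92 -0.    1.07 -0.31] F [-6.5  0.6 11.5] open 0.045 t 8.0
-> (0.542, -0.1617, -0.0335, -0.113) shift [0.0002, 0.0061, 0.0005] turn [-0.0022, -0.0006, 0.0002] rows 0.1 0.0
```

```bash

python3 -m jog '[[[0,0.002,-0.0004],[0,0,0]],[[0,0.004,-0.0004],[0,0,0]],[[0,0.005,-0.0004],[0,0,0]]]' >/dev/null; python3 chk.py 25 &&
python3 -m jog '[[[0,0.001,0],[0,0,0]],[[0,0.002,0],[0,0,0]]]' >/dev/null && python3 chk.py 25 &&
python3 -m jog '[[[0,0.001,0],[0,0,0]],[[0,0.002,0],[0,0,0]]]' >/dev/null && python3 chk.py 25
```

```text
chk [ 0.5407 -0.1618 -0.033 ] [-6.  -0.1  8.3] 0.0445 22.0
chk [ 0.5426 -0.162  -0.033 ] [-5.4  0.4  8.5] 0.0442 22.0
chk [ 0.5431 -0.162  -0.033 ] [-12.3   0.9  14.6] 0.0445 22.8
```

```bash

python3 -m jog '[[[0.0015,0.0005,-0.0004],[0,0,0]],[[0.003,0.0005,-0.0004],[0,0,0]]]' >/dev/null; python3 chk.py 28 &&
python3 -m jog '[[[0.001,0,0],[0,0,0]],[[0.002,0,0],[0,0,0]]]' >/dev/null && python3 chk.py 28 &&
python3 -m jog '[[[0.001,0,0],[0,0,0]],[[0.002,0,0],[0,0,0]]]' >/dev/null && python3 chk.py 28&&
python3 -m jog '[[[0.001,0,0],[0,0,0]],[[0.001,0,0],[0,0,0]]]' >/dev/null && python3 chk.py 28; python3 - <<'E'
from h import *
plan([(.542,-.1597,-.0335,-.113)])
E
```

```text
chk [ 0.5432 -0.1616 -0.033 ] [-11.5  -9.7   8.6] 0.0449 22.1
chk [ 0.5434 -0.1604 -0.033 ] [-12.1 -13.6   8.7] 0.0446 22.1
chk [ 0.5434 -0.1604 -0.033 ] [-13.3 -20.1   6.2] 0.0448 22.0
chk [ 0.5434 -0.1602 -0.033 ] [-13.  -19.8   6. ] 0.0448 22.2
now [ 0.5434 -0.1602 -0.033 ] yang -0.1116 q [-0.41  0.17  1.9  -0.01  1.08 -0.29] F [-13.  -19.8   6. ] open 0.0448 t 9.5
-> (0.542, -0.1597, -0.0335, -0.113) shift [0.0004, -0.0015, 0.0005] turn [-0.0062, 0.0105, 0.0014] rows 0.0 0.1
```

```bash

python3 -m jog '[[[0,0,0],[0,0,0]],[[0,0,0],[0,0,0]],[[0,0,0],[0,0,0]]]' 0.75 20 >/dev/null; python3 chk.py 28
python3 - <<'E'
from h import *
from station import ctrl,optics
o=ctrl.get_obs();im=optics.get_image("wrist");pickle.dump((o,im),open("w3.pkl","wb"))
cv2.imwrite("pics/w3.png",cv2.resize(im["image"][100:300,140:390],None,fx=3,fy=3,interpolation=cv2.INTER_CUBIC))
E
```

```text
chk [ 0.5465 -0.1538 -0.0335] [ 1.  -0.1 -1.3] 0.0641 0.0
```

View pics/w3.png

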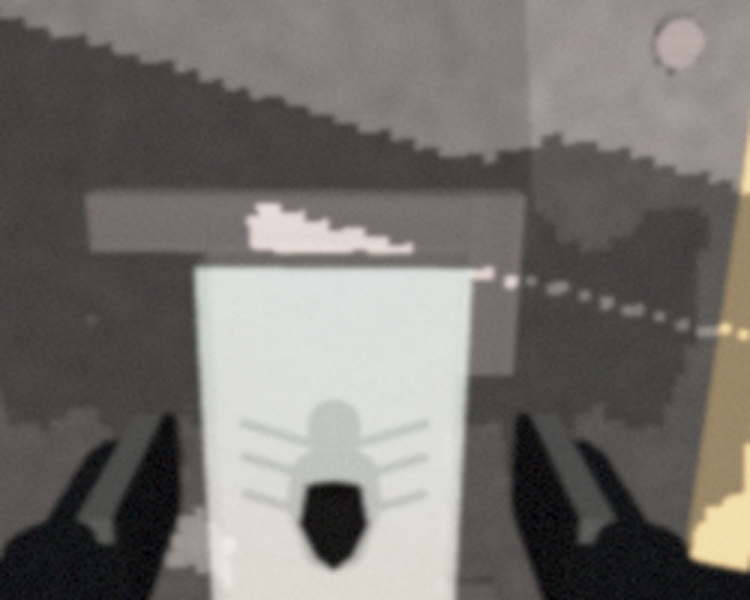

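The block stands in the corner, and its top end edge (row 267) lies just short of the side fence's inner top edge (row 250). The heights differ, so I'll measure the true gaps.

```bash
python3 - <<'E'
from h import *
np.set_printoptions(precision=4,suppress=True)
o,im=pickle.load(open("w3.pkl","rb"))
P=lambda u,v,z:atz(im,((u+.5)/3-.5+140,(v+.5)/3-.5+100),z,o)[:2]
th=-.113;r=np.array([[np.cos(th),-np.sin(th)],[np.sin(th),np.cos(th)]]);t=np.array([.489,-.2061])
b=lambda *a:r.T@(P(*a)-t)*1000
print("end L,R",b(195,267,.022),b(472,267,.022)); print("far side low",b(458,590,.022))
print("near side low",b(212,590,.022))
print("fence inner edge",b(100,251,.012),b(200,251,.012)); print("fence outer",b(88,192,.012),b(524,192,.012))
print("far fence inner end bottom", b(470,375,.012), "outer end",b(514,375,.012))
plan([])
E
```

```text
end L,R [26.4244 99.9771] [ 71.2003 100.0132]
far side low [71.5963 37.8794]
near side low [26.0781 37.8221]
fence inner edge [ 8.1137 99.9888] [ 25.4812 100.0024]
fence outer [  7.0278 110.3373] [ 81.0246 110.3902]
far fence inner end bottom [73.4584 76.6731] outer end [81.4807 76.6807]
now [ 0.5466 -0.1538 -0.0334] yang -0.1127 q [-0.41  0.17  1.9   0.    1.07 -0.29] F [-0.5 -0.  -0.4] open 0.0641 t 9.85
```

Both sides are snug: the end is at y=100.0 against the fence at 100.0, and the far side is at 71.3 against about 71. Next I'll recentre, go 3 mm deeper, grip and lift.

```bash

python3 -m jog '[[[-0.003,-0.0015,0.001],[0,0,0]],[[-0.0056,-0.0025,0.003],[0,0,0]],[[-0.0056,-0.0025,0.003],[0,0,0]]]' >/dev/null; python3 chk.py 10 &&
python3 -m jog '[[[0,0,0],[0,0,0]],[[0,0,0],[0,0,0]],[[0,0,0],[0,0,0]],[[0,0,0],[0,0,0]]]' 0.3 40 >/dev/null; python3 chk.py 15 &&
python3 -m jog '[[[0,0,-0.005],[0,0,0]],[[0,0,-0.02],[0,0,0]],[[0,0,-0.05],[0,0,0]],[[0,0,-0.09],[0,0,0]],[[0,0,-0.13],[0,0,0]]]' >/dev/null; python3 chk.py 15;  python3 - <<'E'
from h import *
plan([(.57,.02,.1,0.0),(.5853,.2343,.1,.113)])
E
```

```text
chk [ 0.5434 -0.1595 -0.0364] [ 0.4 -0.8  0.2] 0.064 0.0
chk [ 0.5436 -0.1599 -0.0332] [-10.7   1.1  17.8] 0.0439 47.9
chk [ 0.5436 -0.1599 -0.0332] [-10.7   1.1  17.8] 0.0439 47.9
now [ 0.5436 -0.1599 -0.0332] yang -0.1128 q [-0.42  0.17  1.9  -0.    1.08 -0.3 ] F [-10.7   1.1  17.8] open 0.0439 t 10.55
-> (0.57, 0.02, 0.1, 0.0) shift [0.1817, 0.0057, -0.1333] turn [-0.0023, 0.0003, -0.1128] rows 4.5 0.8
-> (0.5853, 0.2343, 0.1, 0.113) shift [0.2143, 0.0153, 0.0] turn [0.0, 0.0, -0.113] rows 4.3 0.8
```

```bash

python3 -m jog '[[[0,0,-0.005],[0,0,0]],[[0,0,-0.02],[0,0,0]],[[0,0,-0.05],[0,0,0]],[[0,0,-0.09],[0,0,0]],[[0,0,-0.13],[0,0,0]]]' >/dev/null; python3 chk.py 15;  python3 - <<'E'
from h import *
plan([(.56,.0,.14,0.0),(.575,.135,.14,.113)])
E
```

```text
chk [ 0.5434 -0.1589  0.0955] [ 1.2 -0.9 -1.2] 0.0439 41.4
now [ 0.5434 -0.1589  0.0955] yang -0.1128 q [-0.42 -0.    1.84  0.    1.31 -0.3 ] F [ 1.2 -0.9 -1.2] open 0.0439 t 11.05
-> (0.56, 0.0, 0.14, 0.0) shift [0.1598, -0.0014, -0.0443] turn [-0.0006, -0.001, -0.1128] rows 3.3 0.8
-> (0.575, 0.135, 0.14, 0.113) shift [0.135, 0.015, 0.0] turn [0.0, 0.0, -0.113] rows 2.7 0.8
```

```bash

python3 -m jog '[[[0.02,0,-0.01],[0,0,-0.02]],[[0.055,0,-0.02],[0,0,-0.05]],[[0.09,0,-0.03],[0,0,-0.08]],[[0.125,-0.001,-0.04],[0,0,-0.1]],[[0.16,-0.0014,-0.044],[0,0,-0.113]]]' >/dev/null; python3 chk.py 15
python3 -m jog '[[[0.035,0.004,0],[0,0,-0.03]],[[0.07,0.008,0],[0,0,-0.06]],[[0.105,0.012,0],[0,0,-0.09]],[[0.13,0.015,0],[0,0,-0.113]],[[0.135,0.015,0],[0,0,-0.113]]]' >/dev/null; python3 chk.py 15
python3 -m jog '[[[0,0,0],[0,0,0]],[[0,0,0],[0,0,0]]]' >/dev/null
python3 - <<'E'
from h import *
from station import ctrl,optics
o=ctrl.get_obs();im=optics.get_image("wrist");pickle.dump((o,im),open("w4.pkl","wb"))
cv2.imwrite("pics/w4.png",cv2.resize(im["image"],None,fx=1.55,fy=1.55,interpolation=cv2.INTER_CUBIC))
E
```

```text
chk [0.5612 0.0012 0.1403] [ 0.3  0.4 -0.7] 0.044 41.5
chk [0.5754 0.1374 0.1388] [ 0.3  0.3 -0.8] 0.0442 41.5
```

View pics/w4.png

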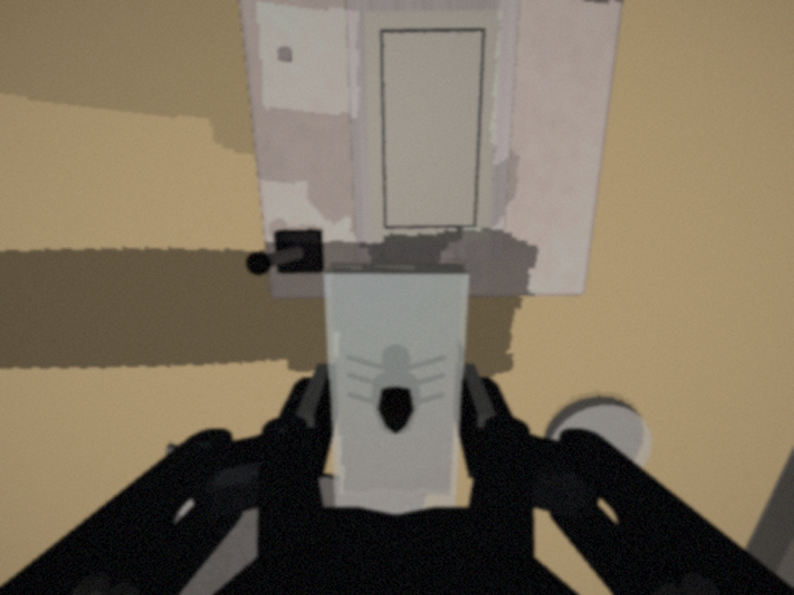

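The frame's corners are at (382,30), (484,30), (475,226) and (387,227). The lamp ball is at (259,263) with its housing at (298,251). The held block's leading edge runs (327,272)–(468,272).

```bash
python3 - <<'E'
from h import *
np.set_printoptions(precision=4,suppress=True)
o,im=pickle.load(open("w4.pkl","rb"))
k=1.55;P=lambda u,v,z:atz(im,((u+.5)/k-.5,(v+.5)/k-.5),z,o)
C=np.array([P(382,30,.055),P(484,30,.055),P(475,226,.055),P(387,227,.055)])[:,:2]
print(C, "c",C.mean(0),"len",[np.linalg.norm(C[i]-C[i-1]).round(4) for i in range(4)])
a=(C[0]+C[1]-C[2]-C[3]);print("yaw",np.arctan2(-a[0],a[1]))
print("ball",P(259,263,.085),"plinth corner near-right",P(272,296,.045),"far-right",P(583,293,.045),"housing centre",P(298,251,.055))
M=R.from_rotvec(o["tool_rot"]);z=o["tool_pos"][2]+.0392+.016
for u in ((327,272),(468,272),(335,503)): print("block in tool",M.inv().apply(P(*u,z)-o["tool_pos"]))
plan([])
E
```

```text
[[0.5504 0.285 ]
 [0.6064 0.2914]
 [0.6198 0.185 ]
 [0.5647 0.1781]] c [0.5853 0.2349] len [np.float64(0.1079), np.float64(0.0564), np.float64(0.1072), np.float64(0.0555)]
yaw 0.12861332831661484
ball [0.494  0.1531 0.085 ] plinth corner near-right [0.4908 0.121  0.045 ] far-right [0.7035 0.1473 0.045 ] housing centre [0.5094 0.1564 0.055 ]
block in tool [ 0.0483 -0.0215 -0.0552]
block in tool [ 0.0483  0.022  -0.0552]
block in tool [-0.04   -0.0229 -0.0552]
now [0.5754 0.1337 0.1382] yang 0.1118 q [ 0.1   0.01  1.75 -0.    1.38 -0.01] F [-0.6 -0.3 -0.9] open 0.0446 t 12.3
```

```bash

J='python3 -m jog'
python3 -m jog '[[[0,0,0],[0,0,-0.1]],[[0,0,0],[0,0,-0.24]],[[0,0,0],[0,0,-0.38]],[[0,0,0],[0,0,-0.52]],[[0,0,0],[0,0,-0.66]]]' >/dev/null
python3 -m jog '[[[0,0,0],[0,0,-0.14]],[[0,0,0],[0,0,-0.28]],[[0,0,0],[0,0,-0.42]],[[0,0,0],[0,0,-0.56]],[[0,0,0],[0,0,-0.7]]]' >/dev/null
python3 -m jog '[[[0,0,0],[0,0,-0.14]],[[0,0,0],[0,0,-0.28]],[[0,0,0],[0,0,-0.42]],[[0,0,0],[0,0,-0.56]],[[0,0,0],[0,0,-0.7]]]' >/dev/null
python3 -m jog '[[[0,0,0],[0,0,-0.14]],[[0,0,0],[0,0,-0.28]],[[0,0,0],[0,0,-0.42]],[[0,0,0],[0,0,-0.5]],[[0,0,0],[0,0,-0.5]]]' >/dev/null
python3 chk.py 15; python3 - <<'E'
from h import *
plan([(.5853,.2346,.10,.118+np.pi)])
E
```

```text
chk [0.5755 0.1334 0.1382] [ 0.3 -0.2 -0.2] 0.0444 41.5
now [0.5755 0.1334 0.1382] yang 2.671 q [ 0.1   0.01  1.75 -0.    1.38 -2.57] F [ 0.3 -0.2 -0.2] open 0.0444 t 14.3
-> (0.5853, 0.2346, 0.1, 3.259592653589793) shift [-0.0946, 0.0371, 0.0382] turn [0.0, -0.0001, -0.5886] rows 2.2 3.9
```

```bash

python3 -m jog '[[[-0.025,0.01,0.008],[0,0,-0.13]],[[-0.05,0.02,0.017],[0,0,-0.26]],[[-0.075,0.03,0.026],[0,0,-0.39]],[[-0.09,0.036,0.035],[0,0,-0.51]],[[-0.0946,0.0371,0.0382],[0,0,-0.5886]]]' >/dev/null
python3 -m jog '[[[0,0,0],[0,0,0]],[[0,0,0],[0,0,0]]]' >/dev/null
python3 - <<'E'
from h import *
plan([(.5853,.2346,.05,.118+np.pi),(.5853,.2346,.018,.118+np.pi)])
E
```

```text
now [0.5852 0.2351 0.1   ] yang -3.0249 q [ 0.26  0.14  1.68 -0.    1.32 -2.99] F [ 0.1 -0.3 -0.8] open 0.0441 t 15.0
-> (0.5853, 0.2346, 0.05, 3.259592653589793) shift [0.0005, -0.0, 0.05] turn [0.0001, -0.0002, -0.0013] rows 1.0 0.0
-> (0.5853, 0.2346, 0.018, 3.259592653589793) shift [0.0, 0.0, 0.032] turn [0.0, 0.0, 0.0] rows 0.6 0.0
```

```bash

python3 -m jog '[[[0.0004,0,0.025],[0,0,0]],[[0.0004,0,0.05],[0,0,0]],[[0.0004,0,0.065],[0,0,0]],[[0.0004,0,0.075],[0,0,0]],[[0.0004,0,0.077],[0,0,0]]]' >/dev/null; python3 chk.py 4 &&
python3 -m jog '[[[0,0,0.001],[0,0,0]],[[0,0,0.002],[0,0,0]]]' >/dev/null && python3 chk.py 4 &&
python3 -m jog '[[[0,0,0.001],[0,0,0]],[[0,0,0.002],[0,0,0]]]' >/dev/null && python3 chk.py 4 &&
python3 -m jog '[[[0,0,0.001],[0,0,0]],[[0,0,0.002],[0,0,0]]]' >/dev/null && python3 chk.py 4 &&
python3 -m jog '[[[0,0,0.0005],[0,0,0]],[[0,0,0.001],[0,0,0]]]' >/dev/null && python3 chk.py 4 &&
python3 -m jog '[[[0,0,0.0005],[0,0,0]],[[0,0,0.001],[0,0,0]]]' >/dev/null && python3 chk.py 4 &&
python3 -m jog '[[[0,0,0.0005],[0,0,0]],[[0,0,0.001],[0,0,0]]]' >/dev/null && python3 chk.py 4 &&
python3 -m jog '[[[0,0,0.0005],[0,0,0]],[[0,0,0.001],[0,0,0]]]' >/dev/null && python3 chk.py 4
```

```text
chk [0.5845 0.2348 0.0218] [ 0.1 -0.   0.3] 0.0438 41.5
chk [0.5862 0.2356 0.0223] [-0.4 -0.  -0.4] 0.0441 41.5
chk [0.5857 0.2356 0.0197] [-0.3 -0.5 -1. ] 0.044 41.5
chk [0.5852 0.2354 0.017 ] [ 0.2 -0.1  0.3] 0.044 41.5
chk [0.5851 0.2354 0.0159] [-1.6 -0.8  2.7] 0.0444 43.5
chk [0.5851 0.2354 0.0158] [-4.9 -1.2  7.4] 0.044 46.2
```

```bash

python3 -m jog '[[[0,0,-0.0005],[0,0,0]],[[0,0,-0.0005],[0,0,0]]]' >/dev/null; python3 chk.py 40
python3 -m jog '[[[0,0,-0.0005],[0,0,0]],[[0,0,-0.0005],[0,0,0]],[[0,0,-0.0005],[0,0,0]]]' 0.8 20 >/dev/null; python3 chk.py 40 
python3 -m jog '[[[0,0,-0.01],[0,0,0]],[[0,0,-0.04],[0,0,0]],[[0,0,-0.08],[0,0,0]],[[0,0,-0.12],[0,0,0]]]' >/dev/null; python3 chk.py 40 
python3 - <<'E'
from h import *
from station import ctrl,optics
o=ctrl.get_obs();im=optics.get_image("wrist");t=optics.get_image("top");pickle.dump((o,im,t),open("w5.pkl","wb"))
a=im["image"]; b=cv2.resize(t["image"][125:208,120:215],None,fx=3,fy=3,interpolation=cv2.INTER_CUBIC)
c=np.zeros((384,800,3),np.uint8);c[:,:512]=a;c[:b.shape[0],514:514+b.shape[1]]=b
cv2.imwrite("pics/w5.png",c)
plan([(.5885,.03,.15,.118+np.pi)])
E
```

```text
chk [0.5853 0.2354 0.0159] [-2.6 -0.6  3.9] 0.0441 43.8
chk [0.5851 0.2354 0.0156] [ 0.3 -0.4  0. ] 0.068 0.0
chk [0.5847 0.2353 0.1373] [ 0.5 -0.1 -0.5] 0.068 0.0
now [0.5899 0.2367 0.1451] yang -3.0215 q [ 0.26  0.1   1.65  0.    1.38 -3.  ] F [0.4 0.3 0.6] open 0.0683 t 17.5
-> (0.5885, 0.03, 0.15, 3.259592653589793) shift [0.2051, 0.0261, -0.0057] turn [-0.0142, 0.0021, 0.0021] rows 4.1 0.1
```

View pics/w5.png

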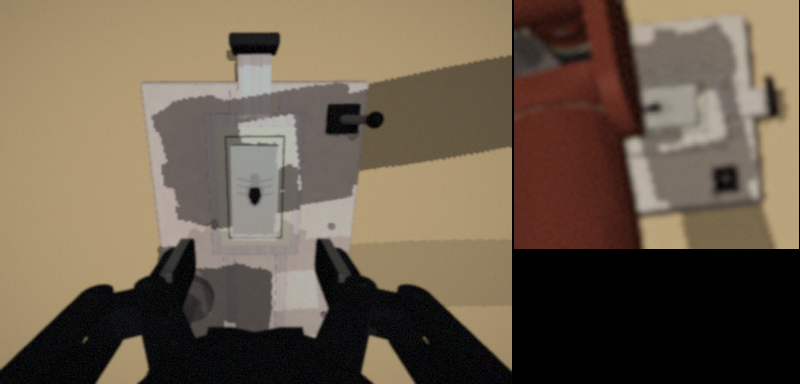

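The picture shows the block resting inside the frame on the stage: block about (230–280, 146–237), frame about (227–284, 138–240). The tab is at (254,43) and the lamp ball at (375,120). That was my tenth picture, so everything from here goes by numbers.

```bash
python3 - <<'E'
from h import *
np.set_printoptions(precision=4,suppress=True,linewidth=250)
o,im,t=pickle.load(open("w5.pkl","rb"))
g=cv2.cvtColor(im["image"],cv2.COLOR_BGR2GRAY).astype(int)
print("rows150-160 cols218-295",g[150:160,218:296].mean(0).round().astype(int))
print("rows220-230",g[220:230,218:296].mean(0).round().astype(int))
print("cols240-270 rows128-152",g[128:152,240:270].mean(1).round().astype(int))
print("rows228-250",g[228:250,240:270].mean(1).round().astype(int))
c,s=np.cos(.118),np.sin(.118);r=np.array([[c,-s],[s,c]]);ctr=np.array([.5853,.2346])
q=np.array([(.5,.5),(.5,-.5),(-.5,-.5),(-.5,.5)])
print("exp frame",proj(im,[[*(r@(k*[.056,.107])+ctr),.055] for k in q],o).round(1).tolist())
print("exp block top",proj(im,[[*(r@(k*[.045,.096])+ctr),.071] for k in q],o).round(1).tolist())
print("tab",atz(im,(254.5,38),.085,o),atz(im,(254.5,34),.085,o),"ball",atz(im,(375,120),.085,o))
E
```

```text
rows150-160 cols218-295 [103 103 103 103 103 103  96  80  74  86 100 111 127 144 151 153 153 152 152 153 152 153 152 152 153 153 153 153 153 154 153 153 152 154 153 153 153 153 153 152 153 152 153 153 153 153 152 152 152 152 152 153 153 153 152 152 154 156 164 173 179 181
 181 172 149 130 144 169 180 182 181 182 182 181 182 183 182 179]
rows220-230 [ 98 103 106 107 111 115 117 116 112 100  88  98 117 131 143 150 150 148 150 150 150 150 150 149 149 150 150 150 149 149 150 150 149 149 150 150 149 150 149 150 150 149 150 149 150 149 150 149 150 150 150 150 150 150 151 154 163 169 174 176 175 168
 147 123 125 143 152 154 155 156 158 159 158 158 160 165 168 170]
cols240-270 rows128-152 [182 182 182 182 182 180 172 148 126 144 168 177 178 175 161 134 105 109 136 151 153 153 153 153]
rows228-250 [149 149 150 149 150 154 161 167 163 155 158 165 163 156 152 151 149 146 142 141 141 141]
exp frame [[228.1, 236.7], [225.0, 136.0], [283.1, 136.1], [279.7, 236.8]]
exp block top [[231.8, 238.8], [229.3, 143.7], [278.6, 143.8], [275.9, 238.9]]
tab [0.6003 0.1055 0.085 ] [0.6006 0.1028 0.085 ] ball [0.4926 0.1536 0.085 ]
```

```bash
python3 -m jog '[[[0,0,0],[0,0,0]],[[0,0,0],[0,0,0]],[[0,0,0],[0,0,0]]]' >/dev/null
python3 - <<'E'
from h import *
from station import ctrl,optics
np.set_printoptions(precision=4,suppress=True,linewidth=250)
o=ctrl.get_obs();im=optics.get_image("wrist");pickle.dump((o,im),open("w6.pkl","wb"))
print(o["tool_pos"],o["dq"].round(4))
c,s=np.cos(.118),np.sin(.118);r=np.array([[c,-s],[s,c]]);ctr=np.array([.5853,.2346])
q=np.array([(.5,.5),(.5,-.5),(-.5,-.5),(-.5,.5)])
print("exp frame",proj(im,[[*(r@(k*[.056,.107])+ctr),.055] for k in q],o).round(1).tolist())
print("exp block top",proj(im,[[*(r@(k*[.045,.096])+ctr),.071] for k in q],o).round(1).tolist())
print("exp block bot",proj(im,[[*(r@(k*[.045,.096])+ctr),.055] for k in q],o).round(1).tolist())
g=im["image"].astype(int).sum(2)/3
for nm,a in (("row155",g[150:160,222:290].mean(0)),("row190",g[185:195,222:290].mean(0)),("row222",g[217:227,222:290].mean(0))): print(nm,222,a.round().astype(int))
for nm,a in (("top c240",g[130:152,235:245]),("top c265",g[130:152,260:270]),("bot c240",g[225:250,237:245]),("bot c265",g[225:250,260:268])): print(nm,130 if nm[0]=="t" else 225,a.mean(1).round().astype(int))
E
```

```text
[0.5839 0.235  0.1337] [-0.0001  0.0014 -0.0011  0.0009 -0.0003  0.0006]
exp frame [[226.7, 238.4], [223.4, 136.5], [282.2, 136.6], [278.9, 238.4]]
exp block top [[230.5, 240.6], [227.8, 144.3], [277.7, 144.4], [275.1, 240.7]]
exp block bot [[231.7, 233.7], [229.3, 142.4], [276.3, 142.5], [273.9, 233.7]]
row155 222 [ 96  84  73  80  94 103 117 136 148 152 152 152 151 152 152 152 152 152 152 152 152 152 152 152 152 151 152 151 152 151 152 151 151 152 152 153 153 153 153 152 151 152 151 153 152 152 152 152 152 152 152 153 155 161 170 177 179 178 173 155 131 133
 158 174 178 179 179 179]
row190 222 [ 99  97  89  76  73  86 103 118 136 147 150 150 149 147 145 144 144 144 145 145 146 144 142 137 131 119  99  77  64  58  56  57  58  59  63  71  90 112 127 136 141 145 146 147 146 146 145 145 146 148 151 151 153 152 146 129 112 106 100  87  88 102
 108 106 103 100  99 100]
row222 222 [ 98  98  97  91  78  71  85 103 122 139 147 148 148 148 149 148 149 148 149 149 149 149 150 148 149 149 149 148 148 149 149 149 149 149 149 149 149 149 149 149 149 149 149 149 149 148 149 149 149 148 151 156 165 172 174 175 172 161 135 121 137 152
 158 158 158 159 161 162]
top c240 130 [155 155 155 155 152 139 108  97 122 139 144 145 138 118  98  94 115 142 152 153 152 153]
top c265 130 [180 180 180 180 178 163 132 129 160 176 179 179 174 156 120  98 115 141 152 153 153 152]
bot c240 225 [149 148 148 148 148 147 148 148 148 150 157 166 166 161 156 162 165 160 152 151 150 147 143 140 140]
bot c265 225 [149 149 149 149 148 149 148 148 148 150 155 162 162 156 154 162 165 161 153 150 149 147 144 142 143]
```

The numbers put the block about 1 mm from the frame's centre and square. Next I'll shut the fingers and go to the right-hand side of the tab.

```bash
python3 - <<'E'
from h import *
plan([(.6052,.0558,.14,.115+np.pi),(.6052,.0558,.027,.115+np.pi),(.6013,.0896,.027,.115+np.pi)])
E
```

```text
now [0.584  0.235  0.1338] yang -3.0216 q [ 0.26  0.11  1.66 -0.    1.38 -3.  ] F [ 0.2 -0.7 -0.5] open 0.0679 t 17.85
-> (0.6052, 0.0558, 0.14, 3.2565926535897933) shift [0.1805, 0.0004, -0.0061] turn [0.0034, -0.0005, 0.005] rows 3.6 0.0
-> (0.6052, 0.0558, 0.027, 3.2565926535897933) shift [0.0, 0.0, 0.113] turn [0.0, 0.0, 0.0] rows 2.3 0.0
-> (0.6013, 0.0896, 0.027, 3.2565926535897933) shift [-0.034, -0.0, 0.0] turn [0.0, 0.0, 0.0] rows 0.7 0.0
```

```bash
python3 - <<'E'
from h import *
plan([(.595,.15,.15,2.7),(.6052,.0558,.15,2.15),(.6052,.0558,.10,1.686),(.6052,.0558,.027,1.686)])
E
```

```text
now [0.584  0.235  0.1338] yang -3.0216 q [ 0.26  0.11  1.66 -0.    1.38 -3.  ] F [ 0.2 -0.7 -0.5] open 0.0679 t 17.85
-> (0.595, 0.15, 0.15, 2.7) shift [0.0858, -0.0007, -0.0162] turn [0.0032, -0.0015, 0.5616] rows 1.7 3.7
-> (0.6052, 0.0558, 0.15, 2.15) shift [0.0808, -0.0495, 0.0] turn [0.0, 0.0, 0.55] rows 1.9 3.7
-> (0.6052, 0.0558, 0.1, 1.686) shift [0.0, 0.0, 0.05] turn [0.0, 0.0, 0.464] rows 1.0 3.1
-> (0.6052, 0.0558, 0.027, 1.686) shift [0.0, 0.0, 0.073] turn [0.0, 0.0, 0.0] rows 1.5 0.0
```

```bash

python3 -m jog '[[[0.015,0,-0.008],[0,0,0.1]],[[0.035,0,-0.016],[0,0,0.22]],[[0.055,0,-0.016],[0,0,0.34]],[[0.075,-0.0007,-0.016],[0,0,0.46]],[[0.0858,-0.0007,-0.0162],[0.003,-0.001,0.5616]]]' 0 20 >/dev/null; python3 chk.py 10
python3 -m jog '[[[0.018,-0.01,0],[0,0,0.12]],[[0.036,-0.02,0],[0,0,0.24]],[[0.054,-0.03,0],[0,0,0.36]],[[0.07,-0.042,0],[0,0,0.48]],[[0.081,-0.0495,0],[0,0,0.55]]]' >/dev/null; python3 chk.py 10
python3 -m jog '[[[0,0,0.01],[0,0,0.12]],[[0,0,0.025],[0,0,0.24]],[[0,0,0.04],[0,0,0.36]],[[0,0,0.05],[0,0,0.464]],[[0,0,0.05],[0,0,0.464]]]' >/dev/null; python3 chk.py 10
python3 - <<'E'
from h import *
plan([(.6052,.0558,.027,1.686),(.6029,.0757,.027,1.686)])
E
```

```text
chk [0.5957 0.1488 0.1507] [ 0.3  0.7 -0.5] 0.0003 0.0
chk [0.6057 0.0546 0.1507] [-0.8  0.4 -0.3] 0.0 0.0
chk [0.6041 0.0559 0.0986] [ 0.7 -0.5  0.1] -0.0001 0.0
now [0.6041 0.0559 0.0986] yang 1.6861 q [-0.03  0.09  1.74  0.    1.32 -1.72] F [ 0.7 -0.5  0.1] open -0.0001 t 19.35
-> (0.6052, 0.0558, 0.027, 1.686) shift [-0.0012, -0.0003, 0.0716] turn [0.001, -0.0028, 0.0001] rows 1.4 0.0
-> (0.6029, 0.0757, 0.027, 1.686) shift [-0.0, 0.02, 0.0] turn [0.0, 0.0, 0.0] rows 0.4 0.0
```

```bash

python3 -m jog '[[[-0.001,0,0.03],[0,0,0]],[[-0.001,0,0.06],[0,0,0]],[[-0.001,0,0.0716],[0,0,0]],[[-0.001,0,0.0716],[0,0,0]]]' >/dev/null; python3 chk.py 10 &&
python3 -m jog '[[[0,0.005,0],[0,0,0]],[[0,0.01,0],[0,0,0]],[[0,0.015,0],[0,0,0]],[[0,0.019,0],[0,0,0]],[[0,0.022,0],[0,0,0]]]' >/dev/null; python3 chk.py 10 &&
python3 -m jog '[[[0,0.003,0],[0,0,0]],[[0,0.006,0],[0,0,0]],[[0,0.009,0],[0,0,0]],[[0,0.012,0],[0,0,0]],[[0,0.015,0],[0,0,0]]]' >/dev/null; python3 chk.py 10 
python3 -m jog '[[[0,0.003,0],[0,0,0]],[[0,0.006,0],[0,0,0]],[[0,0.009,0],[0,0,0]]]' >/dev/null; python3 chk.py 10 
python3 - <<'E'
from h import *
from station import optics
plan([(.585,.205,.027,1.686)])
im=optics.get_image("top");pickle.dump(im,open("t7.pkl","wb"))
E
```

```text
chk [0.6057 0.0561 0.0281] [-1.4 -0.3 -0. ] -0.0004 0.0
chk [0.6054 0.0785 0.0312] [ 1.4 -0.2  0.7] -0.0002 0.0
chk [0.6033 0.0925 0.0304] [-0.  -1.9  1.1] 0.0 1.1
chk [0.6021 0.1019 0.0304] [-1.1 -2.7  0.5] 0.0002 1.1
now [0.6021 0.1019 0.0304] yang 1.6859 q [ 0.05  0.17  1.77  0.    1.2  -1.64] F [-1.1 -2.7  0.5] open 0.0002 t 21.05
-> (0.585, 0.205, 0.027, 1.686) shift [0.0052, 0.1044, 0.0034] turn [-0.0, 0.0027, -0.0001] rows 2.1 0.0
```

```bash

python3 -m jog '[[[0,0.005,0.001],[0,0,0]],[[0,0.012,0.002],[0,0,0]],[[0,0.021,0.002],[0,0,0]],[[0,0.031,0.002],[0,0,0]],[[0,0.041,0.002],[0,0,0]]]' >/dev/null; python3 chk.py 15 &&
python3 -m jog '[[[0,0.01,0],[0,0,0]],[[0,0.02,0],[0,0,0]],[[0,0.03,0],[0,0,0]],[[0,0.038,0],[0,0,0]],[[0,0.045,0],[0,0,0]]]' >/dev/null; python3 chk.py 15 &&
python3 -m jog '[[[0,0.005,0],[0,0,0]],[[0,0.009,0],[0,0,0]],[[0,0.012,0],[0,0,0]],[[0,0.014,0],[0,0,0]],[[0,0.016,0],[0,0,0]]]' >/dev/null; python3 chk.py 15 
```

```text
chk [0.5977 0.1435 0.0287] [ 0.6 -2.8  2.6] -0.0001 1.4
chk [0.5921 0.188  0.0284] [ 0.4 -2.2  1.3] -0.0 1.3
chk [0.5903 0.2031 0.0283] [-0.5 -1.7  1.4] -0.0 1.1
```

```bash

python3 -m jog '[[[0,0.002,0],[0,0,0]],[[0,0.004,0],[0,0,0]],[[0,0.006,0],[0,0,0]],[[0,0.008,0],[0,0,0]]]' >/dev/null; python3 chk.py 8 &&
python3 -m jog '[[[0,0.002,0],[0,0,0]],[[0,0.004,0],[0,0,0]]]' >/dev/null; python3 chk.py 8 &&
python3 -m jog '[[[0,0.0015,0],[0,0,0]],[[0,0.003,0],[0,0,0]]]' >/dev/null; python3 chk.py 8 &&
python3 -m jog '[[[0,0.0015,0],[0,0,0]],[[0,0.003,0],[0,0,0]]]' >/dev/null; python3 chk.py 8 &&
python3 -m jog '[[[0,0.0015,0],[0,0,0]],[[0,0.003,0],[0,0,0]]]' >/dev/null; python3 chk.py 8 &&
python3 -m jog '[[[0,0.0015,0],[0,0,0]],[[0,0.003,0],[0,0,0]]]' >/dev/null; python3 chk.py 8 
```

```text
chk [0.5894 0.2111 0.0283] [-0.9 -1.7  1.9] -0.0 1.1
chk [0.5893 0.2117 0.0284] [ -1.  -17.2   3.4] 0.0001 8.5
chk [0.5893 0.2117 0.0284] [ -1.  -17.2   3.4] 0.0001 8.5
chk [0.5893 0.2117 0.0284] [ -1.  -17.2   3.4] 0.0001 8.5
chk [0.5893 0.2117 0.0284] [ -1.  -17.2   3.4] 0.0001 8.5
chk [0.5893 0.2117 0.0284] [ -1.  -17.2   3.4] 0.0001 8.5
```

The stage is at its hard stop (−17 N with no further travel). I'll back off, rise and go to the near side of the lamp toggle.

```bash

python3 -m jog '[[[0,0.001,0],[0,0,0]],[[0,0.001,0],[0,0,0]]]' >/dev/null; python3 chk.py 40
python3 -m jog '[[[0,-0.005,0],[0,0,0]],[[0,-0.02,0],[0,0,0]],[[0,-0.04,-0.01],[0,0,0]],[[0,-0.05,-0.05],[0,0,0]],[[0,-0.05,-0.1],[0,0,0]]]' >/dev/null; python3 chk.py 15
python3 - <<'E'
from h import *
from station import optics
plan([(.446,.148,.13,1.686),(.446,.148,.034,1.686)])
im=optics.get_image("top");pickle.dump(im,open("t8.pkl","wb"))
E
```

```text
chk [0.5893 0.2116 0.0284] [ -1.4 -15.4   3.7] -0.0004 7.8
chk [0.5925 0.1646 0.1262] [1.7 0.  0.7] 0.0002 0.0
now [0.5925 0.1646 0.1262] yang 1.6844 q [ 0.15  0.08  1.7   0.    1.36 -1.53] F [1.7 0.  0.7] open 0.0002 t 23.9
-> (0.446, 0.148, 0.13, 1.686) shift [0.1474, 0.0001, -0.0033] turn [0.0005, -0.003, -0.0016] rows 2.9 0.0
-> (0.446, 0.148, 0.034, 1.686) shift [0.0, 0.0, 0.096] turn [0.0, 0.0, 0.0] rows 1.9 0.0
```

```bash

python3 -m jog '[[[0.03,0,-0.003],[0,0,0]],[[0.07,0,-0.003],[0,0,0]],[[0.11,0,-0.003],[0,0,0]],[[0.14,0,-0.003],[0,0,0]],[[0.1474,0,-0.003],[0,0,0]]]' >/dev/null; python3 chk.py 10 &&
python3 -m jog '[[[0,0,0.03],[0,0,0]],[[0,0,0.065],[0,0,0]],[[0,0,0.09],[0,0,0]],[[0,0,0.095],[0,0,0]],[[0,0,0.095],[0,0,0]]]' >/dev/null; python3 chk.py 10; python3 - <<'E'
from h import *
plan([(.4755,.1513,.034,1.686),(.5095,.1553,.034,1.686)])
E
```

```text
chk [0.446  0.1493 0.1305] [ 0.7 -0.3 -0. ] 0.0002 0.0
chk [0.4485 0.1493 0.0356] [0.3 0.  0.7] -0.0 0.0
now [0.4485 0.1493 0.0356] yang 1.6858 q [ 0.16 -0.16  2.1   0.    1.21 -1.52] F [0.3 0.  0.7] open -0.0 t 24.95
-> (0.4755, 0.1513, 0.034, 1.686) shift [-0.0271, -0.0011, 0.0016] turn [0.0003, 0.0019, -0.0002] rows 0.5 0.0
-> (0.5095, 0.1553, 0.034, 1.686) shift [-0.0342, 0.0001, 0.0] turn [0.0, 0.0, 0.0] rows 0.7 0.0
```

```bash

python3 -m jog '[[[-0.006,0,0.001],[0,0,0]],[[-0.012,-0.001,0.001],[0,0,0]],[[-0.017,-0.001,0.001],[0,0,0]],[[-0.022,-0.001,0.001],[0,0,0]]]' >/dev/null; python3 chk.py 6 &&
python3 -m jog '[[[-0.004,0,0],[0,0,0]],[[-0.008,0,0],[0,0,0]],[[-0.012,0,0],[0,0,0]],[[-0.016,0,0],[0,0,0]]]' >/dev/null; python3 chk.py 6 &&
python3 -m jog '[[[-0.003,0,0],[0,0,0]],[[-0.006,0,0],[0,0,0]],[[-0.009,0,0],[0,0,0]],[[-0.012,0,0],[0,0,0]]]' >/dev/null; python3 chk.py 6 &&
python3 -m jog '[[[-0.002,0,0],[0,0,0]],[[-0.004,0,0],[0,0,0]],[[-0.005,0,0],[0,0,0]]]' >/dev/null; python3 chk.py 6 &&
python3 -m jog '[[[-0.001,0,0],[0,0,0]],[[-0.002,0,0],[0,0,0]]]' >/dev/null; python3 chk.py 6 &&
python3 -m jog '[[[-0.001,0,0],[0,0,0]],[[-0.002,0,0],[0,0,0]]]' >/dev/null; python3 chk.py 6
```

```text
chk [0.4718 0.1511 0.0361] [ 0.9  0.2 -0.8] 0.0 0.0
chk [0.4863 0.1528 0.0351] [-1.2  0.9  1. ] 0.0002 0.7
chk [0.4985 0.1542 0.0352] [-0.9 -0.7  0.2] -0.0001 0.5
chk [0.5029 0.1547 0.0349] [-1.6 -0.9  0.4] 0.0005 0.7
chk [0.505  0.1549 0.0351] [-1.9 -0.3 -0.2] -0.0 0.6
chk [0.5058 0.155  0.0348] [-6.4 -0.7  2.1] 0.0003 3.8
```

```bash

python3 -m jog '[[[-0.001,0,0],[0,0,0]],[[-0.001,0,0],[0,0,0]]]' >/dev/null; python3 chk.py 40
python3 -m jog '[[[0.01,0,0],[0,0,0]],[[0.03,0,0],[0,0,0]],[[0.05,0,-0.02],[0,0,0]],[[0.06,0,-0.06],[0,0,0]],[[0.06,0,-0.1],[0,0,0]]]' >/dev/null; python3 chk.py 15
python3 -m jog '[[[0.0,-0.03,0],[0,0,0]],[[0.0,-0.08,0],[0,0,0]],[[0,-0.13,0],[0,0,0]],[[0,-0.17,0],[0,0,0]],[[0,-0.2,0],[0,0,0]]]' >/dev/null
python3 -m jog '[[[0,0,0],[0,0,0]],[[0,0,0],[0,0,0]]]' >/dev/null; python3 chk.py 15
python3 - <<'E'
from h import *
from station import optics,ctrl
np.set_printoptions(precision=4,suppress=True,linewidth=250)
im=optics.get_image("top");sc=optics.get_image("scene");pickle.dump((im,sc),open("t9.pkl","wb"))
th=.115;r=np.array([[np.cos(th),-np.sin(th)],[np.sin(th),np.cos(th)]]);t=np.array([.5712,.3354])
W=lambda x,y,z:[*(r@[x,y]+t),z]
o,d=pickle.load(open("d0.pkl","rb"))
pv=r.T@(np.array([.5095,.1555])-t);print("pivot scope",pv)
for nm,I in (("top",im),("scene",sc)):
    g=cv2.cvtColor(I["image"],cv2.COLOR_BGR2GRAY).astype(int);g0=cv2.cvtColor(d[nm]["image"],cv2.COLOR_BGR2GRAY).astype(int)
    for k,x in (("off",-.0168),("on",.0168)):
        p=proj(I,W(pv[0]+x,pv[1],.0857))[0]; u,v=p.round().astype(int); print(nm,k,p.round(1),"before",g0[v-1:v+2,u-1:u+2].mean().round(),"after",g[v-1:v+2,u-1:u+2].mean().round())
p=proj(im,W(0,-.225+.1245,.085))[0];u,v=p.round().astype(int);print("tab exp",p);print(cv2.cvtColor(im["image"],cv2.COLOR_BGR2GRAY)[v-6:v+7,u-8:u+9])
E
```

```text
chk [0.5058 0.155  0.0347] [-8.4 -1.1  3.9] 0.0 4.9
chk [0.4466 0.1482 0.1353] [ 1.4 -0.1  0.7] -0.0003 0.0
chk [ 0.4715 -0.0507  0.1353] [-0.3  1.4 -0.3] 0.0002 0.0
pivot scope [-0.0819 -0.1716]
top off [188.8 187. ] before 37.0 after 48.0
top on [188.1 177. ] before 157.0 after 70.0
scene off [320.5 239.9] before 7.0 after 127.0
scene on [312.4 248.8] before 25.0 after 12.0
tab exp [165.362  160.0635]
[[156 159 162 162 164 164 164 160 147 121 107 123 143 155 157 158 159]
 [158 158 158 159 158 160 161 156 132  91  66  83 113 133 145 152 154]
 [157 153 151 149 150 152 155 151 122  76  35  42  69 102 133 150 155]
 [157 154 152 151 151 154 155 148 124  78  33  12  36  86 133 155 161]
 [162 161 160 159 159 160 160 155 130  86  37  16  28  84 136 159 165]
 [164 162 164 164 163 164 165 160 136  89  40  14  27  80 131 157 164]
 [164 165 165 165 166 167 167 159 137  90  38  12  20  69 119 151 162]
 [166 165 166 165 166 167 166 158 135  89  41  16  14  56 107 145 161]
 [165 165 165 165 165 163 164 158 136  94  46  19  15  50 102 143 161]
 [164 163 164 164 164 165 165 161 141 103  54  18   8  49 101 143 161]
 [165 164 164 165 165 165 166 162 145 105  57  18  11  45 100 143 161]
 [164 165 165 165 164 162 162 158 144 112  68  29  11  41  99 142 161]
 [159 158 157 158 154 152 150 148 138 119  89  60  36  54 105 144 163]]
```

```bash
python3 - <<'E'
from h import *
np.set_printoptions(precision=4,suppress=True,linewidth=250)
im,sc=pickle.load(open("t9.pkl","rb"));o,d=pickle.load(open("d0.pkl","rb"))
th=.115;r=np.array([[np.cos(th),-np.sin(th)],[np.sin(th),np.cos(th)]]);t=np.array([.5712,.3354])
for I,c0,v0 in ((d["top"],205,157),(im,168,160)):
    g=255-cv2.cvtColor(I["image"],cv2.COLOR_BGR2GRAY).astype(float)[v0-3:v0+5,c0-5:c0+7]
    g=np.clip(g-150,0,None);yy,xx=np.mgrid[v0-3:v0+5,c0-5:c0+7]
    u=((g*xx).sum()/g.sum(),(g*yy).sum()/g.sum());p=atz(I,u,.08);print(u,p,r.T@(p[:2]-t))
# far/lookalikes unchanged?
b=d["top"]["image"].astype(int);a=im["image"].astype(int)
for n,(x,y) in dict(square=(263,208),dish=(238,117),dropper=(296,120)).items(): print(n,abs(a-b)[y-8:y+9,x-8:x+9].mean().round(1))
E
```

```text
(np.float64(205.94870588235295), np.float64(157.70117647058822)) [0.5942 0.1021 0.08  ] [-0.0039 -0.2344]
(np.float64(168.28037784456848), np.float64(160.56719622155433)) [0.5825 0.227  0.08  ] [-0.0012 -0.109 ]
square 34.1
dish 10.7
dropper 8.8
```

```bash
python3 -c "
from station import job; print(job.finish_job())"
```

```text
the job is handed in; nothing more can be done
None
```

I slid the block snug into the corner, set it down within about 1 mm of the frame's centre, pushed the stage to its hard stop and flipped the lamp on, then handed in with the gripper clear. I didn't re-measure the block in the frame after the push, and the arm hid the square block in my last image; the dish and bottle looked unmoved.

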